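Clamp the circuit board in its holder

TASK

On the repair bench stand two board holders with red clamp knobs; one has a green circuit board lying in it. In that holder, slide the movable jaw along the rails until its orange spring pad presses on the board, then turn the jaw's red knob clockwise to lock it, and let go. Leave the empty holder alone.

Things in the scene. Friction and masses are not known exactly. Their poses are not given: they have to be found in the camera images.
- clamp_grip (a point): (mm) Red knob on the movable jaw of the holder with the board: upright bar 42 long, 14 thick, z 45 to 77, over a hub 24 wide on the jaw's top (z 38). Point: on its axis, z = 62; y = long way of the bar. Starts crosswise to the rails (to 9 deg), jaw free (1 N). Turned 75 deg clockwise from above (stop 80; 0.1 N m) it locks the jaw: bar nearly along the rails. Hold it both to slide and to turn.
- pad: (mm) Orange spring pad on that jaw's front, 60 wide, 16 high. Origin: centre of its front face, z = 28. x lies along the rails, from the board towards the jaw; the jaw closes towards -x. Knob axis 45 behind this face. On the board the pad yields up to 12 (spring, 0.8 to 3 N), so bring the jaw some 6 past first touch. It starts 38 to 75 short of the board.
- board: (mm) Green circuit board 90 long (its x, along the rails), 70 wide, 4 thick, parts to 10 above it, 90 g, lying loose on the rails, at most 2 short of the black fixed jaw at its -x end. Origin: centre of its underside, 20 above the bench; the edge that the pad meets is 45 from it towards +x.
- spare: (mm) The empty board holder, same make and size (bed 260 along its x by 110, its own red knob, 77 high), to be left untouched. Origin: centre of its underside. It stands left or right of the other holder.
Things that resemble listed ones, but are neither listed nor needed, are in the scene too. Of the things that look like the board, the largest one is meant.

How it is judged:
On the way:
1. the pad presses on the board while the knob is still loose (contact force between pad and board above 0.3 N and angle between the y axis of clamp_grip and the x axis of pad, either way round above 0.8 rad), for 0.2 s.
At the end, for the whole second after the job is handed in: The orange pad presses on the board (more than 0.3 N), the knob's bar lies within 0.42 rad (24 degrees) of the rails' direction (locked), and the board lies still and flat (within 0.1 rad), within 15 mm of where it lay (contact force between pad and board above 0.3 N and angle between the y axis of clamp_grip and the x axis of pad, either way round below 0.42 rad and angle between board's own z axis and vertical below 0.1 rad and distance of board from where it was at the start of the episode below 0.015 m and linear speed of board below 0.02 m/s); the robot touches nothing.
It fails at once if the robot touches the empty holder (contact force between any of the fingers, the arm and spare above 1 N).
It also fails if it takes over 38 s, if anything falls off the work surface, if the arm or the gripper's body presses on something with over 40 N, if the wrist force passes 120 N, or if a joint passes its speed limit or range.

ROBOT

A 6-joint arm with a two-finger parallel gripper is mounted at the origin on the work surface. World frame = base frame: x ahead of the robot, y to its left, z up, the work surface at z = 0. Lengths are in m, angles in rad, forces in N, time in s.
With the tool pointing down it reaches from about 0.35 to 0.975 m from the base axis. Payload 4.9 kg.
Tool frame: the origin (TCP) lies on the centre line of the jaws, within the pads' length; the fingertips stand 14 mm ahead of it and the grasp point (between the pads) lies 5 mm behind it; y points along the fingers, z is the direction in which the jaws open and shut, and the axes are right-handed (so a half turn about y gives the same grasp; the last joint's range is limited). The gripper opens to 85 mm and grips with 20 to 120 N. Pads are 22 mm wide; open, the fingers measure 114 mm over their backs; the gripper's body (76 mm by 85 mm) begins 54 mm behind the grasp point. The pads swing forward as they close: fully open they stand 13 mm farther back than shut.
Start: joints at [1.088, 0.053, 1.613, -0, 1.476, -0.119], TCP at [0.222, 0.584, 0.245] pointing down, gripper open.
Joint ranges: [-3.01, 3.01], [-1.01, 2.22], [0.06, 2.58], [-1.02, 4.17], [0.09, 2.62], [-3.14, 3.14]. Speed limits (rad/s): [2.57, 2.57, 3.14, 3.14, 3.14, 3.14].

INTERFACE

Orientations are given as a rotation vector (axis times angle).
In Python, from station import ctrl gives the robot as it stands.
- The arm moves only by the tool servo_tool, never from a script. Its arguments are lists of equal length, an entry for each row: "delta_pos": the shift along the tool's x, y, z in m, a list of three; "dr": the turn, a rotation vector about the tool's x, y, z in degrees, a list of three; "grip": the opening, from 0 (shut) to 1 (fully open). In form: {"delta_pos": [[x, y, z], ...], "dr": [[rx, ry, rz], ...], "grip": [grip, ...]}. A call has 1 to 5 rows; each row shifts and turns the pose as measured when the row begins, along the tool's axes as they then stand; what a row does not reach is not made up. A row lasts 1/8 s, in which the tool goes at most 62.5 mm and 10.7 degrees, less where a joint would pass 70% of its speed; a pose out of reach is approached as far as the arm can. A call is refused whole if a number of a shift passes 0.0625 or a number of a turn 10.7, either way. A call with a gripper value outside its range is refused whole. The fingers move at their own pace and stop on an object; "grip_force" is the grip in N (left out, the last holds). Time passes only in rows, so rows that do not move let the fingers close. It gives the time, the measured TCP pose, the force and the opening at its end, in the units of the state.
- ctrl.get_obs(): the state, without advancing time (a new reading comes with each control period).
- ctrl.get_image(name): name is "side" or "top"; returns the picture (384x512x3 uint8, red, green, blue); there is no depth.
- ctrl.camera_params(name): a dict with "fovy" (degrees; the focal length in pixels is half the picture's height over the tangent of half this angle, whatever the lens; pixels are square), "cx", "cy" (the principal point, pixels), "k1" (the pictures are not rectified: a ray, as slopes to the right and down, at radius r is drawn at 1 + k1 r^2 times it, then the intrinsics apply), "eye" and "rotation" of the camera in the world. Camera axes: x right, y down, z forward; pixel columns grow to the right and rows downward; lengths in m; the calibration is good to about 2 mm. A picture is of the moment at which its call begins. camera_params takes no time and is no camera call.
- ctrl.finish_job(): hands the job in, once; it reports no verdict.
Trained networks look in the newest picture that a camera, given by its name, has taken for a name from the list of things; names that differ only in an ending like _2 or _b are one class to them, and where a whole thing is asked for, a point or a joint stands for the part that bears it (a point fixed in the world has none). Each returns a list of dicts, best first, with "score" (0 to 1); they miss things now and then, are a little off and sometimes report something else, mostly with a low value. They report only what shows in the picture. A call takes as long as a camera call. They do not tell look-alikes from the thing itself.
- ctrl.masks_of(camera, label): "pixels" (384x512 bool, what is visible of it) and "extent" ([left, top, right, bottom] in pixels, round what is visible of it).
The state is a dict: "t": time; "q": joint angles; "dq": joint speeds; "effort": joint torques, N m; "tool_pos": TCP position; "tool_rot": TCP orientation; "contact_force": force on the tool from outside, world axes, zero at the start; "wrist_torque": the same for the moment, N m; "opening": finger opening in m.
Only numpy, scipy, OpenCV 4.12 (cv2) and the standard library are available. Lean on these libraries where they do the work, as an engineer would, in place of code of your own. Each camera call takes 0.05 s, during which the arm holds its last target.

## Working session

There is one attempt and no reset: what is moved stays moved. The work goes in short steps, Python scripts to look and compute and a tool call to move; the robot and the scene stay as the last step left them, time stands still between calls to the robot, and variables do not carry over. Pictures are saved under pics/ and viewed, and the job is handed in when it is done.

Besides the shell and the picture viewer there is one more tool, called in YAML: its name, and indented under it one key for each argument. servo_tool: Moves the arm, as the interface text tells. Its arguments: {"type":"object","properties":{"delta_pos":{"type":"array","items":{"type":"array","items":{"type":"number"}}},"dr":{"type":"array","items":{"type":"array","items":{"type":"number"}}},"grip":{"type":"array","items":{"type":"number"}},"grip_force":{"type":"number"}},"required":["delta_pos","dr","grip"]}

```bash
mkdir -p pics; ls; python3 - <<'E'
from station import ctrl
import cv2,numpy as np
np.set_printoptions(precision=4,suppress=True)
for n in("side","top"):
    im=ctrl.get_image(n); cv2.imwrite(f"pics/{n}0.png",im[:,:,::-1]); print(n,ctrl.camera_params(n))
o=ctrl.get_obs();print(o)
E
```

```text
pics
side {'fovy': 48.37989224789925, 'cx': 247.80385653480914, 'cy': 197.14655453852987, 'k1': -0.025563169582421833, 'eye': array([ 0.3855, -0.6736,  0.7868]), 'rotation': array([-2.3659,  0.229 , -0.0655])}
top {'fovy': 45.700664804229945, 'cx': 250.3210254820764, 'cy': 192.484664791697, 'k1': -0.06245036439500297, 'eye': array([ 0.3274, -0.0139,  0.9371]), 'rotation': array([-2.0932,  2.1376, -0.2003])}
{'t': 0.1, 'q': array([ 1.088 ,  0.0533,  1.6142, -0.    ,  1.476 , -0.119 ]), 'dq': array([ 0.0001, -0.001 , -0.0028,  0.0002,  0.003 ,  0.0011]), 'effort': array([ -0.0005, -39.4905, -37.1363,  -0.0001,   0.004 ,  -0.    ]), 'tool_pos': array([0.2221, 0.5836, 0.2442]), 'tool_rot': array([-1.5537,  0.2859, -0.2851]), 'contact_force': array([-0.249 ,  0.2444,  0.431 ]), 'wrist_torque': array([ 0.0273, -0.0123, -0.0198]), 'opening': 0.08549050132184773}
```

View pics/top0.png

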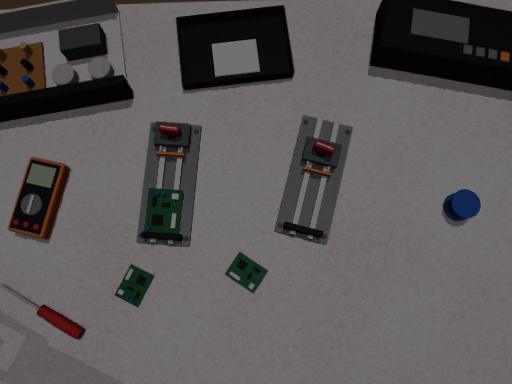

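View pics/side0.png

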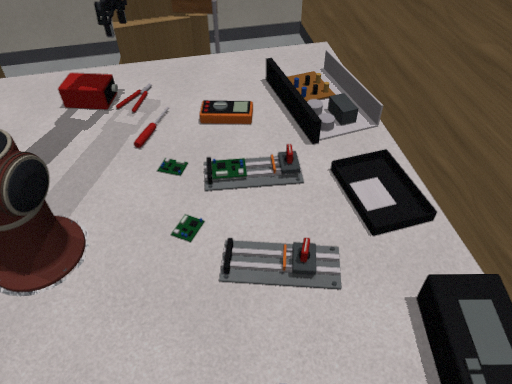

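The top picture shows the holder with the board at (170,185): knob (170,131), pad (171,154), board (164,211). The empty holder is at (315,180). There are two small boards lying loose at (135,285) and (246,272). The board meant is the largest one, the one in the left holder. I'll enlarge it to confirm.

```bash
cat > h.py <<'E'
import numpy as np,cv2
from scipy.spatial.transform import Rotation as R
from station import ctrl
np.set_printoptions(precision=4,suppress=True)
def cam(n):
    p=ctrl.camera_params(n); f=192/np.tan(np.radians(p['fovy']/2)); return p,f,R.from_rotvec(p['rotation']).as_matrix()
def ray(n,uv):
    p,f,M=cam(n); K=np.array([[f,0,p['cx']],[0,f,p['cy']],[0,0,1]])
    d=(np.array(uv,float)-[p['cx'],p['cy']])/f; s=d.copy()
    for _ in range(20): s=d/(1+p['k1']*(s@s))
    return p['eye'],M@np.r_[s,1]
def atz(n,uv,z):
    e,d=ray(n,uv); return e+d*(z-e[2])/d[2]
def proj(n,X):
    p,f,M=cam(n); c=M.T@(np.array(X)-p['eye']); s=c[:2]/c[2]; s=s*(1+p['k1']*(s@s)); return s*f+[p['cx'],p['cy']]
def tri(a,b):
    (e1,d1),(e2,d2)=ray('top',a),ray('side',b)
    A=np.c_[d1,-d2]; t=np.linalg.lstsq(A,e2-e1,rcond=None)[0]
    P,Q=e1+t[0]*d1,e2+t[1]*d2; return (P+Q)/2,np.linalg.norm(P-Q)
E
python3 - <<'E'
from h import *
a=cv2.imread("pics/top0.png")[115:250,125:215]; b=cv2.imread("pics/side0.png")[135:195,195:310]
cv2.imwrite("pics/ct0.png",cv2.resize(a,None,fx=4.4,fy=4.4,interpolation=cv2.INTER_CUBIC))
cv2.imwrite("pics/cs0.png",cv2.resize(b,None,fx=6,fy=6,interpolation=cv2.INTER_CUBIC))
for n in("top","side"):
  for l in("clamp_grip","pad","board","spare"):
    for m in ctrl.masks_of(n,l):
        ys,xs=np.nonzero(m['pixels']); print(n,l,round(m['score'],2),m['extent'],len(xs),xs.mean().round(1),ys.mean().round(1))
print(ctrl.get_obs()['t'])
E
```

```text
top clamp_grip 0.63 [158.9, 123.5, 177.8, 140.3] 267 169.4 130.0
top pad 0.49 [156.6, 152.1, 184.0, 157.5] 125 169.2 153.7
top board 0.97 [230.0, 255.8, 266.4, 291.8] 912 246.3 272.1
top board 0.96 [145.6, 189.0, 181.3, 234.0] 1497 163.3 210.6
top board 0.69 [113.8, 267.0, 153.5, 305.6] 867 133.8 285.4
top spare 0.69 [271.3, 118.5, 351.6, 244.4] 6426 313.9 179.6
side clamp_grip 0.45 [285.2, 142.9, 290.4, 166.2] 125 288.7 153.8
side pad 0.6 [271.6, 156.5, 273.0, 174.2] 47 272.8 164.9
side board 0.84 [211.2, 159.3, 245.5, 179.1] 619 227.8 168.4
side board 0.72 [171.3, 218.2, 203.7, 239.6] 527 187.1 228.4
side board 0.61 [158.4, 155.9, 188.1, 175.9] 374 172.8 166.7
side spare 0.74 [223.1, 237.4, 340.3, 288.0] 4927 280.5 264.2
0.5
```

View pics/ct0.png

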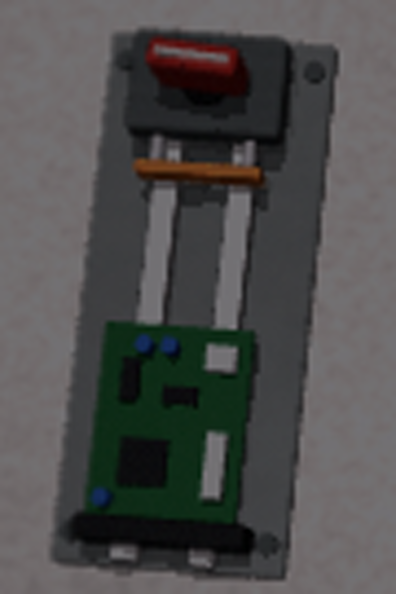

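View pics/cs0.png

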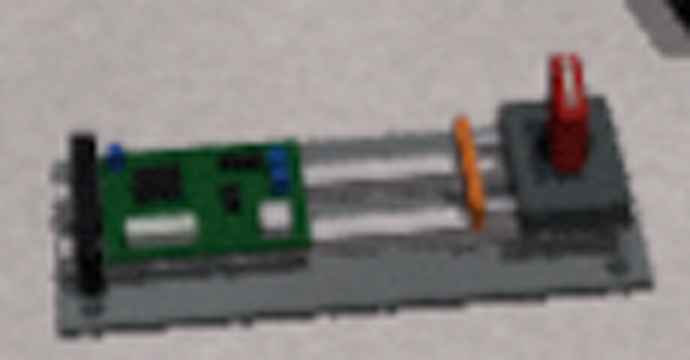

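The crop confirms it: the big green board (90x70) lies between the black fixed jaw and the jaw with the pad and knob.

```bash
python3 - <<'E'
from h import *
T=lambda x,y:np.array([(x+.5)/4.4-.5+125,(y+.5)/4.4-.5+115])
S=lambda x,y:np.array([(x+.5)/6-.5+195,(y+.5)/6-.5+135])
print("bed");B=[atz('top',T(*c),.008) for c in((113,30),(340,45),(286,578),(50,565))]
for i in range(4): print(B[i],np.linalg.norm(B[i]-B[i-1]))
for a,b in((3,0),(2,1)): d=B[b]-B[a]; print('rail ang',np.degrees(np.arctan2(d[1],d[0])))
print('board edge/z24')
L,Rr=atz('top',T(106,323),.024),atz('top',T(255,331),.024);print(L,Rr,(L+Rr)/2,np.linalg.norm(L-Rr),np.degrees(np.arctan2(*(L-Rr)[:2][::-1])))
print('side board edge', atz('side',S(300,143),.024),atz('side',S(310,240),.024))
print('pad top z36');L,Rr=atz('top',T(135,167),.036),atz('top',T(262,177),.036);print(L,Rr,(L+Rr)/2,np.linalg.norm(L-Rr),np.degrees(np.arctan2(*(L-Rr)[:2][::-1])))
print('side pad top', atz('side',S(461,118),.036),atz('side',S(477,190),.036))
print('bar top z77');L,Rr=atz('top',T(150,46),.077),atz('top',T(240,58),.077);print(L,Rr,(L+Rr)/2,np.linalg.norm(L-Rr),np.degrees(np.arctan2(*(L-Rr)[:2][::-1])))
print('side bar top', [atz('side',S(*c),.077) for c in((553,57),(578,57),(585,92),(556,92))])
for c in [(150,39),(237,48),(243,68),(152,57)]: print(atz('top',T(*c),.077))
E
python3 - <<'E'
import cv2
a=cv2.imread("pics/top0.png")[118:162,148:196]; b=cv2.imread("pics/side0.png")[138:185,265:312]
a=cv2.resize(a,None,fx=11,fy=11,interpolation=cv2.INTER_CUBIC)
b=cv2.resize(b,None,fx=11,fy=11,interpolation=cv2.INTER_CUBIC)
cv2.imwrite("pics/k0.png",cv2.hconcat([cv2.resize(a,(390,500)),cv2.resize(b,(390,500))]) if 0 else a); cv2.imwrite("pics/k1.png",b)
E
```

```text
bed
[0.6727 0.2034 0.008 ] 0.26256812234692606
[0.662  0.0917 0.008 ] 0.11228944015476379
[0.4032 0.1165 0.008 ] 0.26001461889861854
[0.4112 0.2269 0.008 ] 0.1106417697047664
rail ang -5.121829884266549
rail ang -5.487858731503292
board edge/z24
[0.5224 0.1994 0.024 ] [0.517  0.1293 0.024 ] [0.5197 0.1644 0.024 ] 0.07024409803934226 85.61865102212518
side board edge [0.5243 0.1945 0.024 ] [0.5171 0.1306 0.024 ]
pad top z36
[0.5942 0.1847 0.036 ] [0.5879 0.1249 0.036 ] [0.5911 0.1548 0.036 ] 0.06017640426543534 83.957291742745
side pad top [0.5959 0.1828 0.036 ] [0.592  0.1344 0.036 ]
bar top z77
[0.639  0.1702 0.077 ] [0.6321 0.1291 0.077 ] [0.6355 0.1497 0.077 ] 0.04162825959585272 80.57756917783388
side bar top [array([0.6326, 0.1675, 0.077 ]), array([0.6432, 0.1653, 0.077 ]), array([0.6401, 0.1418, 0.077 ]), array([0.628 , 0.1443, 0.077 ])]
[0.6423 0.1703 0.077 ]
[0.6369 0.1305 0.077 ]
[0.6274 0.1277 0.077 ]
[0.6337 0.1692 0.077 ]
```

View pics/k0.png

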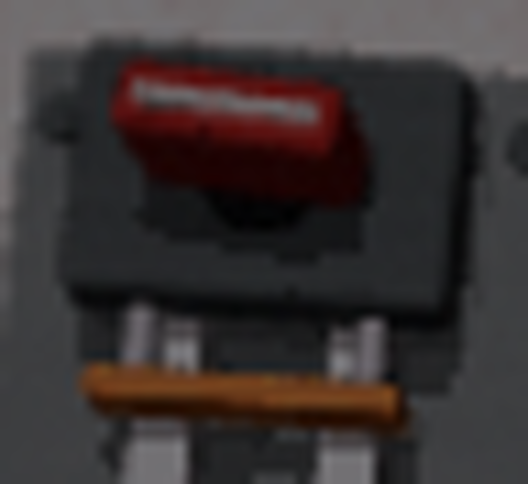

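View pics/k1.png

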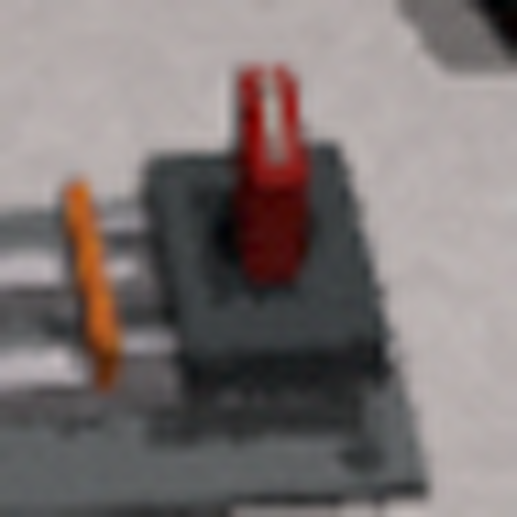

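```bash
cat > st.py <<'E'
from h import *
import sys
o=ctrl.get_obs(); M=R.from_rotvec(o['tool_rot']).as_matrix()
print('t',o['t'],'pos',o['tool_pos'],'F',o['contact_force'],'tau',o['wrist_torque'],'open',o['opening']); print('x ax',M[:,0],'y',M[:,1],'z',M[:,2],'zang',np.degrees(np.arctan2(M[1,2],M[0,2])),'q',o['q'])
if len(sys.argv)>1:
    g=np.array([float(a) for a in sys.argv[1:4]]); za=np.radians(float(sys.argv[4]))
    z=np.array([np.cos(za),np.sin(za),0]); y=np.array([0,0,-1.]); x=np.cross(y,z); G=np.c_[x,y,z]
    print('tool delta',M.T@(g-o['tool_pos']),'dr',np.degrees(R.from_matrix(M.T@G).as_rotvec()))
E
python3 st.py .6355 .1500 .16 -9.4; python3 st.py .6355 .15 .16 170.6
python3 - <<'E'
from h import *
K=lambda x,y:np.array([(x+.5)/11-.5+148,(y+.5)/11-.5+118])
K1=lambda x,y:np.array([(x+.5)/11-.5+265,(y+.5)/11-.5+138])
P=[atz('top',K(*c),.077) for c in((128,63),(342,88),(333,150),(115,113))]
print(np.array(P),np.mean(P,0))
P=[atz('side',K1(*c),.077) for c in((240,68),(292,66),(306,178),(246,183))]
print(np.array(P),np.mean(P,0))
E
```

```text
t 0.5 pos [0.2224 0.5841 0.2453] F [-0.3967 -0.1591 -0.4111] tau [-0.0165  0.035   0.0201] open 0.08517191470606504
x ax [ 0.9345 -0.3559 -0.    ] y [-0.     -0.0001 -1.    ] z [ 0.3559  0.9345 -0.0001] zang 69.15423895614039 q [ 1.088   0.0527  1.6129 -0.      1.476  -0.119 ]
tool delta [ 0.5405  0.0853 -0.2586] dr [ 0.003  78.5542  0.0025]
t 0.5 pos [0.2224 0.5841 0.2453] F [-0.3967 -0.1591 -0.4111] tau [-0.0165  0.035   0.0201] open 0.08517191470606504
x ax [ 0.9345 -0.3559 -0.    ] y [-0.     -0.0001 -1.    ] z [ 0.3559  0.9345 -0.0001] zang 69.15423895614039 q [ 1.088   0.0527  1.6129 -0.      1.476  -0.119 ]
tool delta [ 0.5405  0.0853 -0.2586] dr [   0.0026 -101.4458   -0.0032]
[[0.6427 0.1693 0.077 ]
 [0.6369 0.1302 0.077 ]
 [0.6251 0.1317 0.077 ]
 [0.6332 0.1715 0.077 ]] [0.6345 0.1507 0.077 ]
[[0.6319 0.1691 0.077 ]
 [0.6442 0.1673 0.077 ]
 [0.637  0.127  0.077 ]
 [0.623  0.1282 0.077 ]] [0.634  0.1479 0.077 ]
```

Both views agree on the knob to within 2 mm: (0.635, 0.1495). The bar points at about 81°, and the gap to the board is about 72 mm. Moving above the knob.

servo_tool:
  delta_pos:
    - [0.054,0,-0.026]
    - [0.054,0,-0.026]
    - [0.054,0,-0.026]
    - [0.054,0,-0.026]
    - [0.054,0,-0.026]
  dr:
    - [0,0,0]
    - [0,0,0]
    - [0,0,0]
    - [0,0,0]
    - [0,0,0]
  grip: [1,1,1,1,1]

```text
t: 1.12
tool_pos: [0.432, 0.3641, 0.246]
tool_rot: [-1.55, 0.277, -0.28]
contact_force: [0.5, 0.3, -0.3]
opening: 0.0857
```

servo_tool:
  delta_pos:
    - [0,0,0]
    - [0,0,0]
    - [0,0,0]
    - [0,0,0]
    - [0,0,0]
  dr:
    - [0,10.5,0]
    - [0,10.5,0]
    - [0,10.5,0]
    - [0,10.5,0]
    - [0,10.5,0]
  grip: [1,1,1,1,1]

```text
t: 1.75
tool_pos: [0.436, 0.3596, 0.2467]
tool_rot: [-1.323, 1.001, -1.004]
contact_force: [-0.6, 0.7, 1.6]
opening: 0.0851
```

```bash
python3 st.py .635 .1495 .16 -9.4
```

```text
t 1.75 pos [0.436  0.3596 0.2467] F [-0.5886  0.7275  1.6028] tau [ 0.0897 -0.0243 -0.0059] open 0.085084068173828
x ax [ 0.2729 -0.962  -0.0014] y [ 0.0036  0.0025 -1.    ] z [0.962  0.2729 0.0042] zang 15.836981417593309 q [ 0.558  -0.0932  1.7544  0.0002  1.4761  0.2815]
tool delta [0.2566 0.0869 0.1338] dr [-0.2168 25.2371 -0.134 ]
```

servo_tool:
  delta_pos:
    - [0.05,0.005,0.026]
    - [0.05,0.005,0.026]
    - [0.05,0.01,0.026]
    - [0.05,0.01,0.026]
    - [0.045,0.01,0.022]
  dr:
    - [0,0,0]
    - [0,0,0]
    - [0,0,0]
    - [0,0,0]
    - [0,0,0]
  grip: [1,1,1,1,1]

```text
t: 2.38
tool_pos: [0.629, 0.1566, 0.2088]
tool_rot: [-1.319, 0.994, -1.0]
contact_force: [-0.3, -0.3, -0.1]
opening: 0.0854
```

servo_tool:
  delta_pos:
    - [0,0,0]
    - [0,0,0]
    - [0,0,0]
    - [0,0,0]
  dr:
    - [0,10,0]
    - [0,10,0]
    - [0,5,0]
    - [0,0,0]
  grip: [1,1,1,1]

```text
t: 2.88
tool_pos: [0.6311, 0.152, 0.2067]
tool_rot: [-1.113, 1.334, -1.335]
contact_force: [-0.3, -0.2, 0.2]
opening: 0.0855
```

```bash
python3 st.py .635 .1495 .13 -9.4
```

```text
t 2.875 pos [0.6311 0.152  0.2067] F [-0.3342 -0.1666  0.2044] tau [0.0181 0.0155 0.0309] open 0.08548878284601354
x ax [-0.1728 -0.9849 -0.0059] y [ 0.0065  0.0048 -1.    ] z [ 0.9849 -0.1728  0.0056] zang -9.95111766167684 q [0.1201 0.1295 1.5962 0.0041 1.4088 0.2931]
tool delta [0.0022 0.0767 0.0038] dr [-0.3231 -0.5502 -0.3363]
```

servo_tool:
  delta_pos:
    - [0.002,0.04,0.003]
    - [0,0.036,0.001]
    - [0,0.03,0]
    - [0,0.015,0]
    - [0,0,0]
  dr:
    - [-0.3,0,-0.3]
    - [0,0,0]
    - [0,0,0]
    - [0,0,0]
    - [0,0,0]
  grip: [1,1,1,1,1]

```text
t: 3.5
tool_pos: [0.6369, 0.1501, 0.0851]
tool_rot: [-1.121, 1.327, -1.331]
contact_force: [-0.2, -0.4, 0.2]
opening: 0.085
```

```bash
python3 st.py .635 .1495 .063 -9.4; python3 - <<'E'
from h import *
for n,(r0,r1,c0,c1) in {"top":(90,230,110,230),"side":(90,200,200,320)}.items():
    im=ctrl.get_image(n)[r0:r1,c0:c1,::-1]; cv2.imwrite(f"pics/{n}1.png",cv2.resize(im,None,fx=4,fy=4,interpolation=cv2.INTER_CUBIC))
E
```

```text
t 3.5 pos [0.6369 0.1501 0.0851] F [-0.2289 -0.3757  0.1587] tau [ 0.0171 -0.0596  0.0163] open 0.08502084427890355
x ax [-0.1649 -0.9863 -0.0019] y [ 0.0053  0.001  -1.    ] z [ 0.9863 -0.1649  0.005 ] zang -9.49286389434641 q [0.1177 0.2584 1.6635 0.0004 1.2142 0.2832]
tool delta [ 0.001   0.0221 -0.0019] dr [-0.2887 -0.0926 -0.1084]
```

View pics/top1.png

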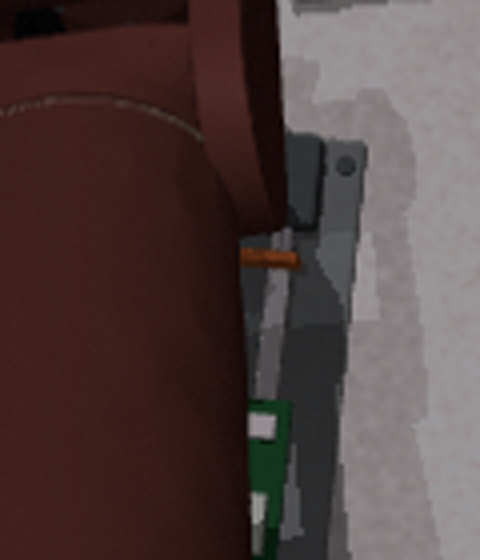

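View pics/side1.png

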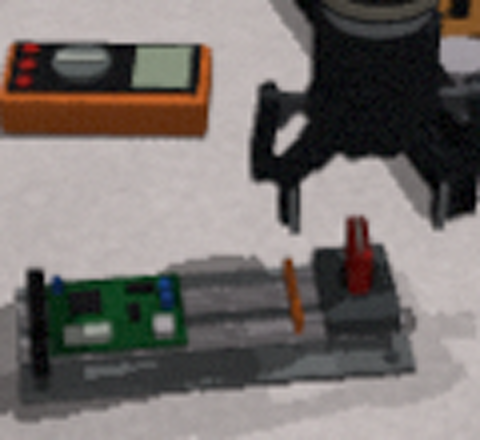

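The fingers straddle the bar evenly: tips at about crop (290,225) and (437,222), bar at (357,220). Descending to grasp height and closing.

servo_tool:
  delta_pos:
    - [0,0.015,-0.001]
    - [0,0.007,-0.001]
    - [0,0.001,0]
    - [0,0,0]
    - [0,0,0]
  dr:
    - [0,0,0]
    - [0,0,0]
    - [0,0,0]
    - [0,0,0]
    - [0,0,0]
  grip: [1,1,1,0.5,0]
  grip_force: 30

```text
t: 4.22
tool_pos: [0.6385, 0.151, 0.0663]
tool_rot: [-1.113, 1.321, -1.334]
contact_force: [-0.0, -0.7, -0.7]
opening: 0.0518
```

servo_tool:
  delta_pos:
    - [0,0,0]
    - [0,0,0]
    - [0,0,0]
    - [0,0,0]
  dr:
    - [0,0,0]
    - [0,0,0]
    - [0,0,0]
    - [0,0,0]
  grip: [0,0,0,0]

```text
t: 4.72
tool_pos: [0.6372, 0.1514, 0.0669]
tool_rot: [-1.116, 1.324, -1.332]
contact_force: [-0.3, -0.0, 0.3]
opening: 0.0132
```

```bash
python3 st.py .5571 .1569 .063 -9.4
```

```text
t 4.725 pos [0.6372 0.1514 0.0669] F [-0.3385 -0.0161  0.3014] tau [0.0455 0.1277 0.0347] open 0.013204268908034505
x ax [-0.1646 -0.9864 -0.0043] y [ 0.0104  0.0026 -0.9999] z [ 0.9863 -0.1646  0.0098] zang -9.476577648244414 q [0.1191 0.2785 1.6733 0.0015 1.1792 0.2839]
tool delta [ 0.0077  0.0031 -0.0799] dr [-0.5624 -0.0754 -0.2462]
```

Gripped: the opening reads 13.2 mm on the 14 mm bar. Now sliding along the rails: −u is about tool −z, with 0.07 in tool x.

servo_tool:
  delta_pos:
    - [0.001,0,-0.01]
    - [0.001,0,-0.014]
    - [0.001,0,-0.014]
    - [0.001,0,-0.014]
    - [0,0,0]
  dr:
    - [0,0,0]
    - [0,0,0]
    - [0,0,0]
    - [0,0,0]
    - [0,0,0]
  grip: [0,0,0,0,0]

```text
t: 5.35
tool_pos: [0.5817, 0.1565, 0.0669]
tool_rot: [-1.115, 1.322, -1.332]
contact_force: [-1.1, 0.0, 0.9]
opening: 0.0132
```

```bash
python3 st.py .5571 .1569 .065 -9.4;  python3 - <<'E'
from h import *
for n,(r0,r1,c0,c1) in {"side":(120,200,190,310)}.items():
    im=ctrl.get_image(n)[r0:r1,c0:c1,::-1]; cv2.imwrite(f"pics/{n}2.png",cv2.resize(im,None,fx=6,fy=6,interpolation=cv2.INTER_CUBIC))
E
```

```text
t 5.35 pos [0.5817 0.1565 0.0669] F [-1.0615  0.0493  0.8854] tau [ 0.0404  0.2905 -0.0321] open 0.01316108410409708
x ax [-0.1642 -0.9864 -0.0049] y [ 0.0124  0.0029 -0.9999] z [ 0.9863 -0.1643  0.0117] zang -9.456965399768935 q [0.1388 0.1655 1.8063 0.0013 1.1572 0.3033]
tool delta [ 0.0036  0.0016 -0.0244] dr [-0.6709 -0.0553 -0.2801]
```

View pics/side2.png

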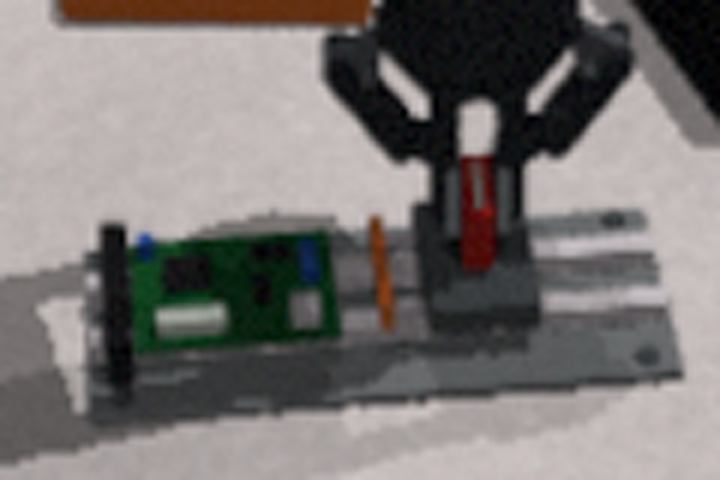

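The jaw follows: pad at crop (383,270), board edge at (335,285). Measuring the remaining gap.

```bash
python3 - <<'E'
from h import *
S=lambda x,y:np.array([(x+.5)/6-.5+190,(y+.5)/6-.5+120])
u=np.array([np.cos(np.radians(-5.3)),np.sin(np.radians(-5.3))])
f=lambda c,z:(atz('side',S(*c),z),atz('side',S(*c),z)[:2]@u)
print('board',f((330,233),.024),f((341,333),.024))
print('pad far top',f((370,217),.036),'near top',f((381,295),.036), 'near bot',f((383,328),.020))
ms=ctrl.masks_of('side','pad')
for m in ms: print(m['score'],m['extent'])
E
```

```text
board (array([0.5243, 0.1945, 0.024 ]), np.float64(0.5040574847294376)) (array([0.5171, 0.1286, 0.024 ]), np.float64(0.503040965592638))
pad far top (array([0.5416, 0.1879, 0.036 ]), np.float64(0.5218999477803211)) near top (array([0.5364, 0.1361, 0.036 ]), np.float64(0.5215610313960927)) near bot (array([0.5364, 0.1322, 0.02  ]), np.float64(0.5218765289588764))
0.45 [252.6, 157.8, 256.3, 174.9]
```

About 18 mm are left. Going 15 mm, then in small steps watching the force.

servo_tool:
  delta_pos:
    - [0.001,0,-0.008]
    - [0.001,0,-0.008]
    - [0,0,0]
  dr:
    - [0,0,0]
    - [0,0,0]
    - [0,0,0]
  grip: [0,0,0]

```text
t: 5.82
tool_pos: [0.5661, 0.1579, 0.0669]
tool_rot: [-1.112, 1.323, -1.332]
contact_force: [-0.8, 1.2, 0.9]
opening: 0.0131
```

servo_tool:
  delta_pos:
    - [0,0,-0.004]
    - [0,0,0]
  dr:
    - [0,0,0]
    - [0,0,0]
  grip: [0,0]

```text
t: 6.08
tool_pos: [0.5622, 0.1583, 0.0669]
tool_rot: [-1.112, 1.322, -1.333]
contact_force: [1.0, 2.1, 0.3]
opening: 0.0136
```

servo_tool:
  delta_pos:
    - [0,0,-0.003]
    - [0,0,0]
  dr:
    - [0,0,0]
    - [0,0,0]
  grip: [0,0]

```text
t: 6.32
tool_pos: [0.5595, 0.1585, 0.0669]
tool_rot: [-1.111, 1.321, -1.333]
contact_force: [1.0, 1.0, 0.1]
opening: 0.0134
```

```bash
python3 st.py;  python3 - <<'E'
from h import *
for n,(r0,r1,c0,c1) in {"side":(130,190,195,285)}.items():
    im=ctrl.get_image(n)[r0:r1,c0:c1,::-1]; cv2.imwrite(f"pics/{n}3.png",cv2.resize(im,None,fx=8,fy=8,interpolation=cv2.INTER_CUBIC))
E
```

```text
t 6.325 pos [0.5595 0.1585 0.0669] F [1.0098 0.9738 0.1477] tau [0.1427 0.0806 0.0706] open 0.013351425822892145
x ax [-0.1649 -0.9863 -0.0063] y [ 0.0155  0.0038 -0.9999] z [ 0.9862 -0.1649  0.0146] zang -9.494183773719032 q [0.1474 0.118  1.8594 0.0016 1.1484 0.3125]
```

View pics/side3.png

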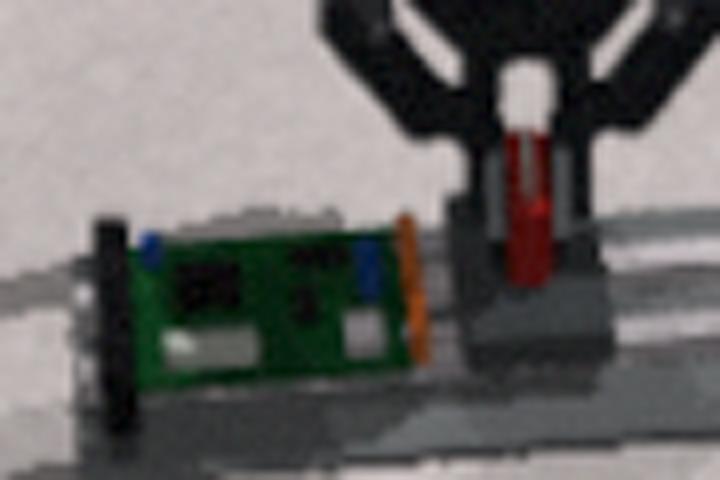

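The pad is touching: the board edge meets the pad at crop (410,290), and the force flipped sign. We're about 4 mm past first touch, so 3 mm more, then a dwell with the knob still crosswise.

servo_tool:
  delta_pos:
    - [0,0,-0.003]
    - [0,0,0]
    - [0,0,0]
    - [0,0,0]
  dr:
    - [0,0,0]
    - [0,0,0]
    - [0,0,0]
    - [0,0,0]
  grip: [0,0,0,0]

```text
t: 6.88
tool_pos: [0.5569, 0.1588, 0.0669]
tool_rot: [-1.111, 1.32, -1.334]
contact_force: [1.6, 0.4, -0.2]
opening: 0.0132
```

```bash
python3 st.py;  python3 - <<'E'
from h import *
for n,(r0,r1,c0,c1) in {"side":(130,190,195,285)}.items():
    im=ctrl.get_image(n)[r0:r1,c0:c1,::-1]; cv2.imwrite(f"pics/{n}4.png",cv2.resize(im,None,fx=8,fy=8,interpolation=cv2.INTER_CUBIC))
E
```

```text
t 6.875 pos [0.5569 0.1588 0.0669] F [ 1.6369  0.381  -0.2481] tau [ 0.0396 -0.0754  0.0718] open 0.0131678702852753
x ax [-0.1649 -0.9863 -0.0061] y [ 0.0163  0.0034 -0.9999] z [ 0.9862 -0.165   0.0155] zang -9.498806773665196 q [0.1488 0.112  1.8659 0.001  1.147  0.3141]
```

View pics/side4.png

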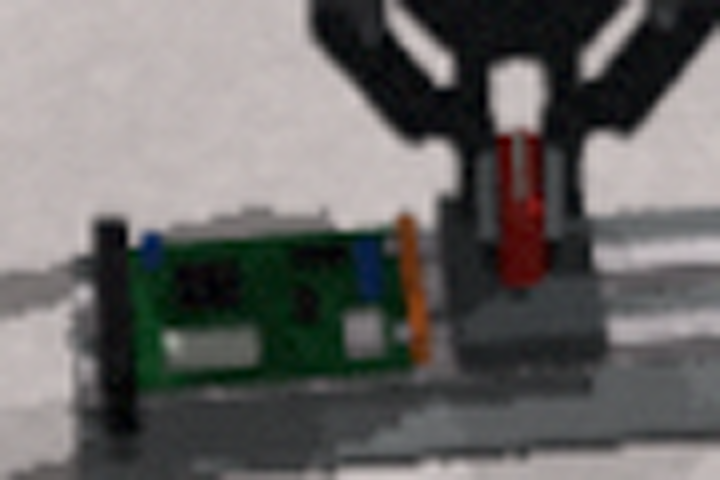

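The pad stays on the board while the jaw came 3 mm closer, so the spring is about 7 mm in (1.6 N). Turning clockwise, which is + about tool y (down).

servo_tool:
  delta_pos:
    - [0,0,0]
    - [0,0,0]
    - [0,0,0]
    - [0,0,0]
  dr:
    - [0,8,0]
    - [0,10,0]
    - [0,10,0]
    - [0,0,0]
  grip: [0,0,0,0]

```text
t: 7.42
tool_pos: [0.557, 0.1587, 0.0669]
tool_rot: [-0.798, 1.673, -1.681]
contact_force: [1.2, 0.4, 0.1]
opening: 0.0137
```

```bash
python3 st.py .5569 .1588 .0669 -84.5
```

```text
t 7.425 pos [0.557  0.1587 0.0669] F [1.1977 0.3787 0.0938] tau [-0.0397 -0.0721 -0.038 ] open 0.01369246083970428
x ax [-0.6194 -0.785  -0.0126] y [ 0.0165  0.003  -0.9999] z [ 0.7849 -0.6195  0.0111] zang -38.28097854916997 q [0.1488 0.1122 1.8657 0.0006 1.147  0.8166]
tool delta [-0.      0.     -0.0002] dr [-0.3103 46.2219 -0.9385]
```

servo_tool:
  delta_pos:
    - [0,0,0]
    - [0,0,0]
    - [0,0,0]
    - [0,0,0]
    - [0,0,0]
  dr:
    - [0,10,0]
    - [0,10,0]
    - [0,10,0]
    - [0,10,0]
    - [0,0,0]
  grip: [0,0,0,0,0]

```text
t: 8.05
tool_pos: [0.5571, 0.1584, 0.067]
tool_rot: [-0.194, 2.109, -2.108]
contact_force: [2.7, 1.4, 0.3]
opening: 0.0129
```

```bash
python3 st.py .5569 .1588 .0669 -87;python3 - <<'E'
from h import *
for n,(r0,r1,c0,c1) in {"side":(130,190,195,285)}.items():
    im=ctrl.get_image(n)[r0:r1,c0:c1,::-1]; cv2.imwrite(f"pics/{n}5.png",cv2.resize(im,None,fx=8,fy=8,interpolation=cv2.INTER_CUBIC))
E
```

```text
t 8.05 pos [0.5571 0.1584 0.067 ] F [2.6587 1.3825 0.3402] tau [-0.0578 -0.1023 -0.0052] open 0.012935015870188976
x ax [-0.9798 -0.1991 -0.0165] y [ 0.0165  0.0018 -0.9999] z [ 0.1991 -0.98    0.0015] zang -78.51775355870315 q [ 0.1488  0.1123  1.8654 -0.0007  1.1473  1.5195]
tool delta [ 0.0001  0.0001 -0.0004] dr [-0.0146  8.4828 -0.95  ]
```

View pics/side5.png

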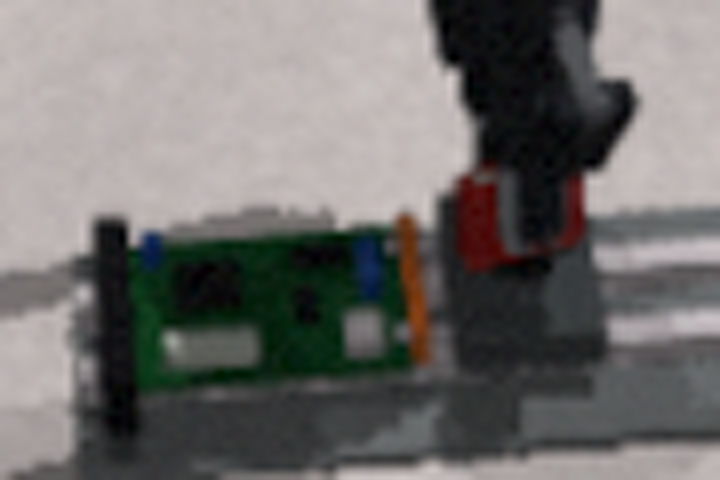

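The bar has turned 69° with the grip and the pad is still on the board. Turning on in small steps towards 77–80°, watching the torque.

servo_tool:
  delta_pos:
    - [0,0,0]
    - [0,0,0]
    - [0,0,0]
  dr:
    - [0,5,0]
    - [0,4,0]
    - [0,0,0]
  grip: [0,0,0]

```text
t: 8.48
tool_pos: [0.557, 0.1584, 0.067]
tool_rot: [-0.041, 2.186, -2.185]
contact_force: [1.5, 0.6, 0.1]
opening: 0.0135
```

```bash
python3 st.py .5569 .1588 .0669 -87
```

```text
t 8.475 pos [0.557  0.1584 0.067 ] F [1.48   0.585  0.1274] tau [-0.061  -0.0045  0.5357] open 0.013511926947925976
x ax [-0.9984 -0.0542 -0.0164] y [ 0.0164  0.0009 -0.9999] z [ 0.0543 -0.9985 -0.    ] zang -86.89005888882457 q [ 0.1492  0.1123  1.8653 -0.0017  1.1476  1.6664]
tool delta [ 0.0001  0.0001 -0.0005] dr [ 0.0037  0.1099 -0.9407]
```

The torque rose to 0.54 N m, so the knob is at its stop (only 0.1 is needed to turn it). Relaxing, opening, then retreating straight up.

servo_tool:
  delta_pos:
    - [0,0,0]
    - [0,0,0]
    - [0,0,0]
    - [0,0,0]
    - [0,0,0]
  dr:
    - [0,1,0]
    - [0,0,0]
    - [0,0,0]
    - [0,0,0]
    - [0,0,0]
  grip: [0,0,0.3,0.6,0.6]

```text
t: 9.1
tool_pos: [0.5559, 0.1582, 0.0662]
tool_rot: [-0.029, 2.195, -2.194]
contact_force: [-0.4, 1.2, 0.5]
opening: 0.0511
```

servo_tool:
  delta_pos:
    - [0,0,0]
    - [0,-0.015,0]
    - [0,-0.03,0]
    - [0,-0.04,0]
    - [0,-0.05,0]
  dr:
    - [0,0,0]
    - [0,0,0]
    - [0,0,0]
    - [0,0,0]
    - [0,0,0]
  grip: [0.6,0.6,0.6,0.6,0.6]

```text
t: 9.72
tool_pos: [0.5512, 0.1575, 0.2022]
tool_rot: [-0.038, 2.199, -2.2]
contact_force: [1.2, 0.1, -0.1]
opening: 0.0511
```

```bash
python3 st.py; python3 - <<'E'
from h import *
for n,(r0,r1,c0,c1) in {"side":(130,190,195,285),"top":(110,250,120,220)}.items():
    im=ctrl.get_image(n)[r0:r1,c0:c1,::-1]; cv2.imwrite(f"pics/{n}6.png",cv2.resize(im,None,fx=8 if n=="side" else 4,fy=8 if n=="side" else 4,interpolation=cv2.INTER_CUBIC))
E
```

```text
t 9.725 pos [0.5512 0.1575 0.2022] F [ 1.2043  0.1471 -0.1126] tau [-0.0356  0.007   0.0023] open 0.05112448334872434
x ax [-0.9992 -0.0391 -0.0043] y [ 0.0043 -0.0002 -1.    ] z [ 0.0391 -0.9992  0.0004] zang -87.7574100265764 q [ 0.149  -0.0422  1.781  -0.0009  1.3986  1.6808]
```

View pics/side6.png

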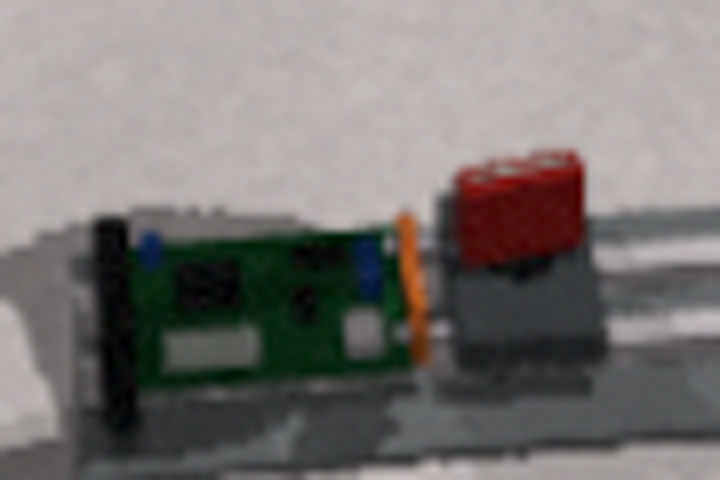

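View pics/top6.png

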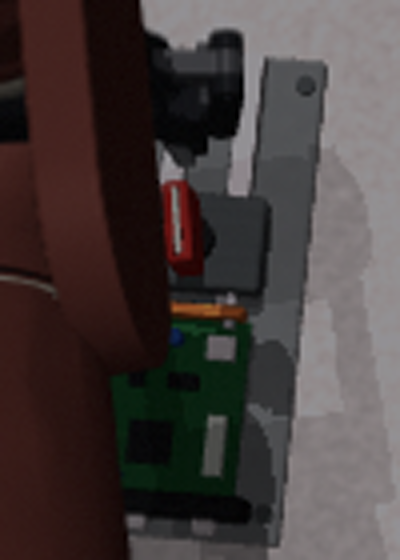

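Released: the bar is near the rails' direction, the pad is on the board and the jaw hasn't sprung back. Moving the arm aside for a clear view.

servo_tool:
  delta_pos:
    - [0,-0.02,-0.05]
    - [0,0,-0.06]
    - [0,0,-0.06]
    - [0,0,-0.06]
    - [0,0,-0.05]
  dr:
    - [0,0,0]
    - [0,0,0]
    - [0,0,0]
    - [0,0,0]
    - [0,0,0]
  grip: [0.6,0.6,0.6,0.6,0.6]

```text
t: 10.45
tool_pos: [0.5469, 0.443, 0.2379]
tool_rot: [-0.003, 2.196, -2.187]
contact_force: [-0.4, 0.0, 0.2]
opening: 0.0513
```

servo_tool:
  delta_pos:
    - [0,0,0]
    - [0,0,0]
  dr:
    - [0,0,0]
    - [0,0,0]
  grip: [0.6,0.6]

```text
t: 10.7
tool_pos: [0.5458, 0.446, 0.2381]
tool_rot: [-0.007, 2.194, -2.184]
contact_force: [0.3, -0.7, 0.2]
opening: 0.0514
```

```bash
python3 st.py; python3 - <<'E'
from h import *
for n,(r0,r1,c0,c1) in {"side":(130,190,195,285),"top":(115,250,125,215)}.items():
    im=ctrl.get_image(n)[r0:r1,c0:c1,::-1]; s=8 if n=="side" else 4.4; cv2.imwrite(f"pics/{n}7.png",cv2.resize(im,None,fx=s,fy=s,interpolation=cv2.INTER_CUBIC))
E
```

```text
t 10.7 pos [0.5458 0.446  0.2381] F [ 0.274  -0.722   0.2085] tau [-0.0698  0.0326  0.008 ] open 0.05140613963641856
x ax [-0.9989 -0.0356 -0.0289] y [ 0.0288  0.0049 -0.9996] z [ 0.0357 -0.9994 -0.0039] zang -87.95530328773705 q [ 0.5841  0.2254  1.4354 -0.0119  1.454   2.1205]
```

View pics/side7.png

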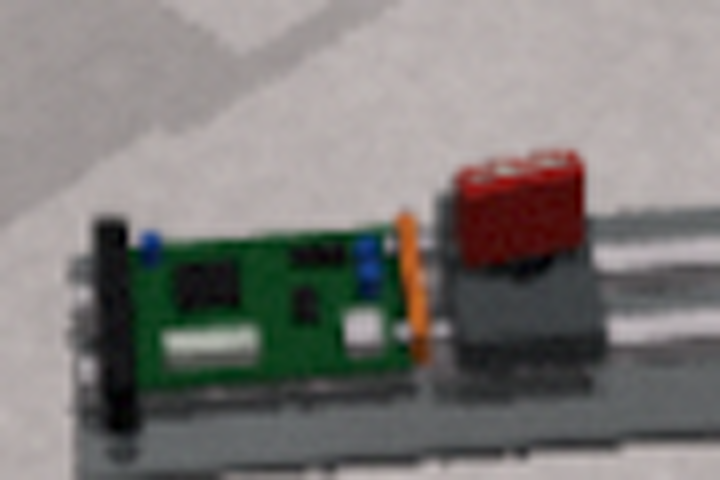

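View pics/top7.png

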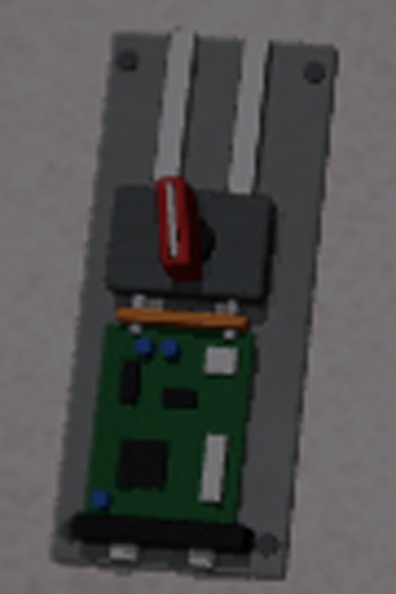

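```bash
python3 - <<'E'
from h import *
T=lambda x,y:np.array([(x+.5)/4.4-.5+125,(y+.5)/4.4-.5+115])
S=lambda x,y:np.array([(x+.5)/8-.5+195,(y+.5)/8-.5+130])
def A(a,b): d=a-b; return np.degrees(np.arctan2(d[1],d[0])),np.linalg.norm(d)
print(A(atz('top',T(154,180),.077),atz('top',T(162,268),.077)),A(atz('top',T(184,180),.077),atz('top',T(190,268),.077)))
print(A(atz('side',S(582,178),.077),atz('side',S(462,194),.077)))
u=np.array([np.cos(np.radians(-5.3)),np.sin(np.radians(-5.3))])
b=(atz('top',T(106,325),.024)+atz('top',T(255,332),.024))/2; print('board edge',b,b[:2]@u)
k=np.mean([atz('top',T(*c),.077) for c in((156,180),(184,178),(190,266),(164,268))],0); print('knob',k, k[:2]@u-b[:2]@u)
E
```

```text
(np.float64(6.171672344699047), np.float64(0.04072762962415639)) (np.float64(4.749521180160494), np.float64(0.040586630770432584))
(np.float64(-0.29179827395645375), np.float64(0.03911859319320228))
board edge [0.519  0.1644 0.024 ] 0.5015571255392242
knob [0.5559 0.1579 0.077 ] 0.03738345082100214
```

The bar is 5 to 11° from the rails (limit 24°). The knob is 37 mm from the board edge against 45 unloaded, so the spring is in by about 7 mm. The board has moved 1–2 mm at most and lies flat. Handing in.

```bash
python3 -c "
from station import ctrl
print(ctrl.finish_job(), ctrl.get_obs()['t'])"
```

```text
the job is handed in; nothing more can be done
the job is handed in; nothing more can be done
```

I slid the jaw of the holder with the board about 80 mm until its spring pad pressed on the board. I then turned the knob about 78° clockwise to its stop, let go, moved the arm aside and handed the job in at about 11 s. No verdict was reported.

- **Pressing:** before turning, the pad sat on the board with the knob still crosswise for more than 0.5 s. The wrist force read about 1.6 N. After release the knob was 37 mm from the board edge, against 45 mm unloaded, so the spring is still in by about 7 mm and the jaw has not sprung back.
- **Lock:** at the end of the turn the wrist torque rose to 0.54 N m, which I took as the stop. The two cameras put the bar at about +5° and about 0° in the world frame. Measured from the rails that is 5 to 11°, within the 24° allowed. The cameras differ by about 5°.
- **Board:** it looks flat and has moved 1 to 2 mm at most, about the limit of what I can measure.
- **Empty holder:** I kept all motion well away from it.

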